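# Press the bushing home in a hand-truck wheel

## Robot

A 7-joint arm with a two-finger parallel gripper is mounted at the origin on the work surface. World frame = base frame: x ahead of the robot, y to its left, z up, the work surface at z = 0. Lengths are in m, angles in rad, forces in N, time in s.
With the tool pointing down it reaches from about 0.425 to 0.825 m from the base axis. Payload 3.6 kg.
Tool frame: the origin (TCP) lies at the very end of the fingers, on their centre line; the grasp point (between the pads) lies 19 mm behind it (bot.hold_point_z is the distance from the TCP to the grasp point, in m); y points along the fingers, x is the direction in which the jaws open and shut, and the axes are right-handed (so a half turn about y gives the same grasp; the last joint's range is limited). The gripper opens to 85 mm and grips with 20 to 120 N. Pads are 22 mm wide; open, the fingers measure 114 mm over their backs; the gripper's body (76 mm by 85 mm) begins 54 mm behind the grasp point. The pads swing forward as they close: fully open they stand 13 mm farther back than shut.
Start: joints at [1.2, 0.615, -0.013, 1.423, 0.008, 1.103, -0.04], TCP at [0.219, -0.612, 0.231] pointing down, gripper open.
Joint ranges: [-3.12, 3.12], [-0.3, 2.06], [-1.34, 1.32], [0.26, 2.42], [-1.36, 4.5], [0.01, 1.98], [-2.84, 2.84]. Speed limits (rad/s): [2.79, 2.79, 3.14, 3.14, 3.14, 3.14, 3.14].

## Interface

Orientations are given as a unit quaternion [w, x, y, z].
In Python, from cell import bot gives the robot as it stands. The module is installed in compiled form; this text tells all that it offers.
- The arm moves only by the tool carry_out, never from a script. Its argument "rows" is one flat list of numbers, 7 for each row, row after row: the shift along the tool's x, y, z in units of 40 mm (1.0 is 40 mm), then the turn, a rotation vector about the tool's x, y, z in degrees, then the opening, from 0 (shut) to 1 (fully open). In form: [x, y, z, rx, ry, rz, jaw, x, y, z, rx, ry, rz, jaw, ...]. A call has exactly 8 rows; each row shifts and turns the commanded pose from where the row before left it, along the tool's axes as they then stand; what a row does not reach is not made up. A row lasts 1/10 s, in which the tool goes at most 50 mm and 8.59 degrees, less where a joint would pass 70% of its speed; a pose out of reach is approached as far as the arm can. A call is refused whole if a number of a shift passes 1 or a number of a turn 8.59, either way. A call with a gripper value outside its range is refused whole. The fingers move at their own pace and stop on an object; "newtons" is the grip in N (left out, the last holds). Time passes only in rows, so rows that do not move let the fingers close, or fill a call up. It gives the time, the measured TCP pose, the force and the opening at its end, in the units of the state.
- bot.get_obs(): the state, without advancing time (a new reading comes with each control period).
- bot.grab_frame(name): name is "side" or "top" or "wrist"; returns the picture (480x640x3 uint8, blue, green, red); there is no depth.
- bot.camera_model(name): a dict with "camera_matrix" (3x3 intrinsics, pixels), "rvec" (rotation vector, rad) and "tvec" (3), from world to camera coordinates, as OpenCV has them; the wrist camera has in their place "tool_from_camera" (4x4, takes a point from camera to tool coordinates, whose origin is the TCP and whose axes are the tool frame's). Camera axes: x right, y down, z forward; pixel columns grow to the right and rows downward; lengths in m; the calibration is good to about 2 mm. The wrist camera is an equidistant fisheye: a pixel r from the principal point sees the ray r / f radians off the axis. A picture is of the moment at which its call begins: read the wrist's pose just before it. camera_model takes no time and is no camera call.
- bot.sign_off(): hands the job in, once; it reports no verdict.
The state is a dict: "time": time; "joint_positions": joint angles; "joint_vel": joint speeds; "tau": joint torques, N m; "tool_pos": TCP position; "orientation": TCP orientation; "contact_force": force on the tool from outside, world axes, zero at the start; "moment": the same for the moment, N m; "width": finger opening in m.
Only numpy, scipy, OpenCV 4.12 (cv2) and the standard library are available. Lean on these libraries where they do the work, as an engineer would, in place of code of your own. Each camera call takes 0.05 s, during which the arm holds its last target.

## Task

A hand-truck wheel lies in the wooden cradle with its new bushing only started in the hub and the guide dowel still standing in it. Draw the dowel straight up out of the bushing and stand it upright in the steel tray without tipping it over, then gently press the bushing down until its flange seats fully home on the hub, stopping as soon as the force rises sharply so that it is not overloaded. Leave the spare bushing and the jar straight ahead of the robot where they are.

Things in the scene. Friction and masses are not known exactly. Their poses are not given: they have to be found in the camera images.
- hub_top (a point): centre of the top face of the wheel's hub, 75 mm above the table. The wheel (grey disc, black tyre 200 mm across whose top is 65 mm above the table, hub 90 mm across) lies flat, axis vertical, fixed in a 220 mm square plywood cradle that does not move. Seen from above, this point is on the axis of hub, bushing and dowel
- bushing_top (a point): centre of the top face of the flanged steel bushing in the hub: flange 76 mm across and 10 mm thick, bore 36 mm through it, so the face that can be pressed is a ring from 18 to 38 mm off the axis (for instance with two fingertips spread about 48 mm apart, either side of the bore). It stands 20 to 26 mm above the hub's top face at the start and 10 mm above it, 85 mm above the table, when fully home
- bushing (a joint): how far the bushing has been pressed in, m: starts between 0 and 0.006, 0.016 when the flange is seated on the hub. It only slides vertically, stays where it is left, and resists pressing with a steady 8 N or so; when the flange meets the hub the resistance rises sharply, as on a rigid stop. More than 80 N on it overloads it: meet the stop at about 10 to 15 mm/s and halt there, for at 40 mm/s the jolt alone passes 80 N
- dowel_mid (a point): centre (half-way up) of the loose guide dowel: a plain aluminium bar 34 mm in diameter, 160 mm long, about 0.3 kg, with flat ends. At the start it stands upright through the bushing (1 mm clearance all round), foot 20 mm and top 180 mm above the table, 75 mm or more showing above the flange; z is its long axis, upward
- dowel: the same dowel; origin at the centre of its foot, z along it to its top
- tray: fixed open steel tray, 130 mm (its x) by 240 mm (its y), walls 30 mm high and 5 mm thick, floor 5 mm thick; origin at the centre of its underside, z up
- tray_spot (a point): centre of the free half of the tray's floor, at the floor's upper surface, 55 mm from the tray's centre along its +y; the dowel can stand anywhere in the free half
- spare: loose spare bushing, same shape as the one in the hub, lying flange down in the tray's other half; leave it. Its origin is the centre of its upper end, 50 mm above the tray's floor
- jar_b: clear jar with a red lid, 84 mm across, 85 mm high, standing straight ahead beyond wheel and tray; leave it
Not all that is in view belongs to the job. Of the things shaped like the dowel, the aluminium one is meant.

How it is judged:
By the outcome, as a careful person would: the job done as asked, in the order asked, and still so for the second after the job is handed in, with the robot touching nothing.
It also fails if it takes over 58 s, if anything falls off the work surface, if the arm or the gripper's body presses on something with over 40 N, if the wrist force passes 120 N, or if a joint passes its speed limit or range.

## Working session

There is one attempt and no reset: what is moved stays moved. The work goes in short steps, Python scripts to look and compute and a tool call to move; the robot and the scene stay as the last step left them, time stands still between calls to the robot, and variables do not carry over. Pictures are saved under pics/ and viewed, and the job is handed in when it is done.

Besides the shell and the picture viewer there is one more tool, called after "Emit:" as name(argument=value, ...) on one line, values as JSON. carry_out: Moves the arm, as the interface text tells. Its arguments: {"type":"object","properties":{"rows":{"type":"array"},"newtons":{"type":"number"}},"required":["rows"]}

```bash
mkdir -p pics; python3 - <<'E'
from cell import bot
import cv2
o=bot.get_obs()
for k,v in o.items(): print(k,v)
for n in ("top","side"):
    cv2.imwrite(f"pics/{n}0.png",bot.grab_frame(n)); print(bot.camera_model(n))
print(bot.camera_model("wrist"))
E
```

```text
time 0.0
joint_positions [ 1.20052083  0.61592435 -0.01259566  1.4249167   0.0080926   1.10339211
 -0.04038335]
joint_vel [ 0.00095251 -0.00158424  0.00034761 -0.00131066  0.00057406  0.00030575
 -0.00055699]
tau [-2.32893785e-05 -4.69209480e+01  2.59273779e-01 -1.71035385e+01
  9.98714851e-03  9.64005216e-03 -1.40681902e-05]
tool_pos [ 0.21881878 -0.61124251  0.23012897]
orientation [ 0.57868017 -0.57765074  0.40784948 -0.40633445]
contact_force [0.3249156  0.18482687 0.28197613]
moment [ 0.02310967  0.01051811 -0.02107735]
width 0.08558579871976736
{'camera_matrix': array([[567.42406671,   0.        , 324.98514303],
       [  0.        , 567.42406671, 242.98961189],
       [  0.        ,   0.        ,   1.        ]]), 'rvec': array([ 2.12525982, -2.14421638,  0.18279034]), 'tvec': array([-0.03421551,  0.59439502,  1.07459195])}
{'camera_matrix': array([[482.8631752 ,   0.        , 319.73583324],
       [  0.        , 482.8631752 , 248.17543254],
       [  0.        ,   0.        ,   1.        ]]), 'rvec': array([ 0.09533635, -2.72254805,  1.51972854]), 'tvec': array([0.56637963, 0.13958713, 1.04948165])}
{'camera_matrix': array([[371.64829954,   0.        , 322.56078584],
       [  0.        , 371.64829954, 239.07785033],
       [  0.        ,   0.        ,   1.        ]]), 'tool_from_camera': array([[ 9.99999625e-01, -3.57844570e-04, -7.88645160e-04,
        -1.14718905e-04],
       [ 6.34796975e-04, -3.16577586e-01,  9.48566407e-01,
        -1.43209916e-01],
       [-5.89106719e-04, -9.48566552e-01, -3.16577240e-01,
         8.17495737e-02],
       [ 0.00000000e+00,  0.00000000e+00,  0.00000000e+00,
         1.00000000e+00]])}
```

View pics/top0.png

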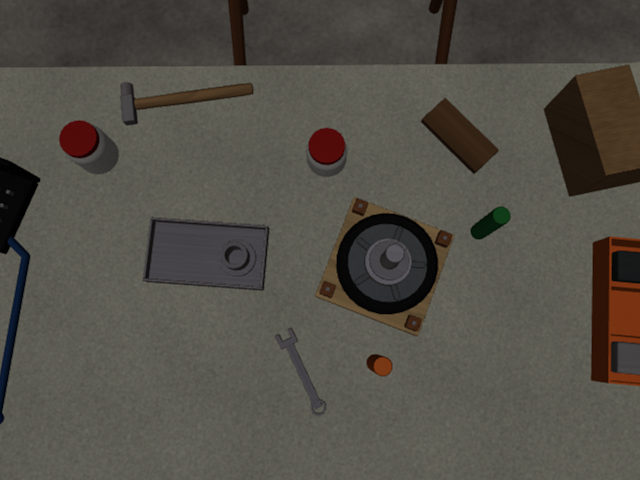

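View pics/side0.png

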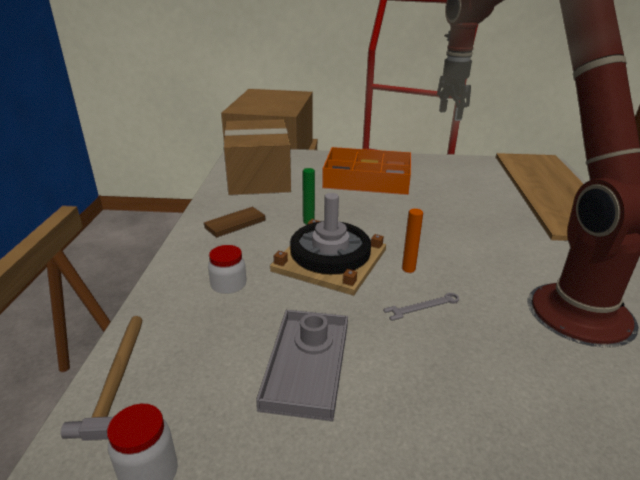

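```bash
python3 - <<'E'
from scipy.spatial.transform import Rotation as R
from cell import bot
import numpy as np,cv2
q=bot.get_obs()["orientation"];print(R.from_quat(np.r_[q[1:],q[0]]).as_matrix())
for n in ("top","side"):
    m=bot.camera_model(n);r=cv2.Rodrigues(m["rvec"])[0];print(n,-r.T@m["tvec"],r)
E
```

```text
[[ 3.37129401e-01 -7.94589313e-04  9.41457984e-01]
 [-9.41455449e-01  2.18455291e-03  3.37130337e-01]
 [-2.32454495e-03 -9.99997298e-01 -1.15934224e-05]]
top [ 0.4057388  -0.03574534  1.15901782] [[-0.00903538 -0.99995748  0.0018444 ]
 [-0.98584068  0.00859894 -0.16746407]
 [ 0.16744109 -0.00333139 -0.98587645]]
side [0.51958908 0.85489438 0.66397662] [[-0.99788689 -0.06412983  0.01044575]
 [-0.042551    0.52350308 -0.8509606 ]
 [ 0.04910358 -0.8496069  -0.52512565]]
```

The top view shows three dowel-shaped things. The green one is at (490,223), the orange one at (380,366), and the grey metal one stands in the hub at (394,253). The grey one fits, since it's aluminium and stands in the bushing. The jar to leave is at (327,150), and a second jar is at (80,140). The tray spans (145..270, 218..290), with the spare at (237,257) in its right half. I'll check with an enlarged crop.

```bash
cat >h.py <<'E'
import numpy as np,cv2
from cell import bot
from scipy.spatial.transform import Rotation as Rot
def cam(n):
    m=bot.camera_model(n);return m["camera_matrix"],cv2.Rodrigues(m["rvec"])[0],np.array(m["tvec"])
def ray(n,uv):
    K,R,t=cam(n);d=R.T@np.linalg.inv(K)@np.r_[uv,1.];return -R.T@t,d/np.linalg.norm(d)
def onz(n,uv,z):
    c,d=ray(n,uv);return c+d*(z-c[2])/d[2]
def two(a,b):
    (c1,d1),(c2,d2)=ray("top",a),ray("side",b)
    s=np.linalg.lstsq(np.c_[d1,-d2],c2-c1,rcond=None)[0]
    p,q=c1+s[0]*d1,c2+s[1]*d2;return (p+q)/2,np.linalg.norm(p-q)
def proj(n,P):
    K,R,t=cam(n);return cv2.projectPoints(np.atleast_2d(np.array(P,float)),cv2.Rodrigues(R)[0],t,K,None)[0][:,0]
def T():
    o=bot.get_obs();q=o["orientation"];return np.array(o["tool_pos"]),Rot.from_quat(np.r_[q[1:],q[0]]).as_matrix(),o
E
python3 - <<'E'
import cv2,numpy as np
t=cv2.imread("pics/top0.png");s=cv2.imread("pics/side0.png")
f=lambda im,x,y,w,h,k:cv2.convertScaleAbs(cv2.resize(im[y:y+h,x:x+w],None,fx=k,fy=k,interpolation=cv2.INTER_CUBIC),alpha=1.6)
cv2.imwrite("pics/c1.png",np.hstack([f(t,310,190,150,150,4)[:,:400] if 0 else f(t,335,210,100,100,4),f(s,285,185,100,100,4)]))
cv2.imwrite("pics/c2.png",f(t,135,205,145,95,5))
E
```

```text
(no output)
```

View pics/c1.png

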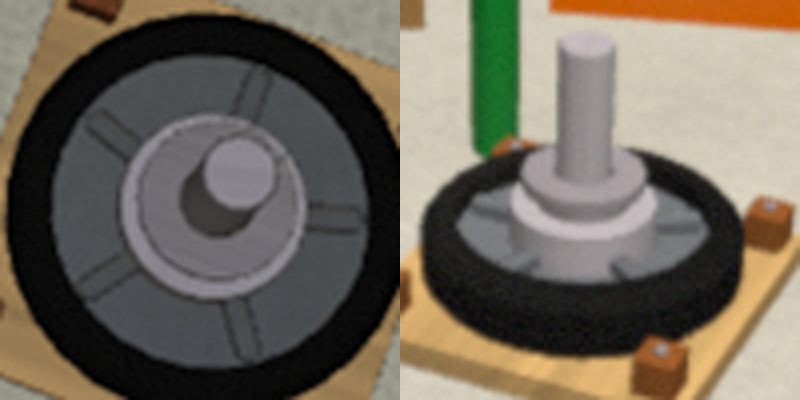

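View pics/c2.png

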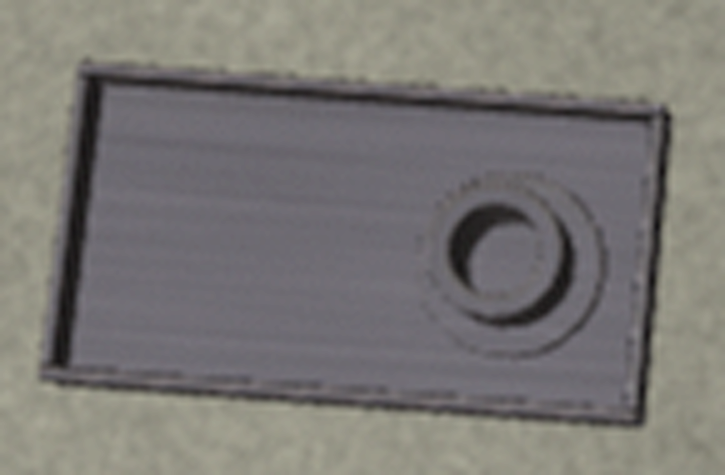

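```bash
python3 - <<'E'
from h import *
t=cv2.imread("pics/top0.png")
a=np.array([239,173])/4-.375+[335,210];b=np.array([186,43])/4-.375+[285,185]
print("top two-view",two(a,b),"onz",onz("top",a,.18),onz("side",b,.18))
hsv=cv2.cvtColor(t,cv2.COLOR_BGR2HSV)
m=(t.max(2)<28).astype(np.uint8);m[:200]=0;m[320:]=0;m[:,:325]=0;m[:,450:]=0
c=max(cv2.findContours(m,0,cv2.CHAIN_APPROX_NONE)[0],key=cv2.contourArea)
h=cv2.convexHull(c)[:,0].astype(float)
P=np.array([onz("top",p,.065)[:2] for p in h])
A=np.c_[2*P,np.ones(len(P))];s=np.linalg.lstsq(A,(P**2).sum(1),rcond=None)[0]
print("tyre centre",s[:2],"r",np.sqrt(s[2]+s[0]**2+s[1]**2))
cr=np.array([[85,62],[668,108],[642,425],[42,378]])/5-.4+[135,205]
Q=np.array([onz("top",p,.03) for p in cr]);print(Q,[np.linalg.norm(Q[i]-Q[(i+1)%4]) for i in range(4)],Q.mean(0))
u=Q[0]+Q[3]-Q[1]-Q[2];u/=np.linalg.norm(u);print("ydir",u,"spot",Q.mean(0)+.055*u)
print("spare",onz("top",np.array([508,260])/5-.4+[135,205],.055))
print("flange",onz("top",np.array([210,201])/4-.375+[335,210],.09))
for n,p,z in (("green",(500,215),.16),("orange",(382,366),.16),("jar",(327,146),.085)):print(n,onz("top",p,z))
E
```

```text
top two-view (array([ 0.55328351, -0.15980101,  0.1815887 ]), np.float64(0.00012698010621888247)) onz [ 0.55345907 -0.15999883  0.18      ] [ 0.55345805 -0.16316604  0.18      ]
tyre centre [ 0.55183564 -0.15880067] r 0.09814629481883803
[[0.65415376 0.3124144  0.03      ]
 [0.63303184 0.07528605 0.03      ]
 [0.50448483 0.08463906 0.03      ]
 [0.52536945 0.32413282 0.03      ]] [np.float64(0.23806719527873202), np.float64(0.12888682011947347), np.float64(0.24040263661962938), np.float64(0.12931635987254783)] [0.57925997 0.19911808 0.03      ]
ydir [0.08779356 0.99613869 0.        ] spot [0.58408861 0.25390571 0.03      ]
spare [0.56764083 0.13522194 0.055     ]
flange [ 0.55369943 -0.15723358  0.09      ]
green [ 0.62381819 -0.35494525  0.16      ]
orange [ 0.35961502 -0.13539649  0.16      ]
jar [ 0.78263526 -0.04511611  0.085     ]
```

The metal dowel in the hub is confirmed. The two-view axis is (0.553,-0.160) and the top comes out at 0.1816 against 0.180. The tray measures 239 x 129 mm, which agrees, and the free-half spot is (0.584,0.254). Next I'll move over the dowel.

Emit:
carry_out(rows=[-0.49,-0.06,0.73,0,0,0,1,-0.49,-0.06,0.73,0,0,0,1,-0.49,-0.06,0.73,0,0,0,1,-0.49,-0.06,0.73,0,0,0,1,-0.49,-0.06,0.73,0,0,0,1,-0.49,-0.06,0.73,0,0,0,1,-0.49,-0.06,0.73,0,0,0,1,-0.49,-0.06,0.73,0,0,0,1], newtons=20)

```text
time: 0.9
tool_pos: [0.3866, -0.3841, 0.2502]
orientation: [0.578, -0.578, 0.407, -0.407]
contact_force: [0.1, -0.7, 0.4]
width: 0.0853
```

Emit:
carry_out(rows=[-0.49,-0.06,0.73,0,0,0,1,-0.49,-0.06,0.73,0,0,0,1,-0.49,-0.06,0.73,0,0,0,1,-0.49,-0.06,0.73,0,0,0,1,-0.49,-0.06,0.73,0,0,0,1,-0.49,-0.06,0.73,0,0,0,1,-0.3,-0.06,0.4,0,0,0,1,0,0,0,0,0,0,1])

```text
time: 1.7
tool_pos: [0.5245, -0.1947, 0.2671]
orientation: [0.581, -0.579, 0.405, -0.405]
contact_force: [-0.9, 0.5, -0.6]
width: 0.0856
```

```bash
python3 - <<'E'
from h import *
p,R,o=T();print(o["time"],p,R,o["contact_force"])
d=R.T@(np.array([.553,-.1595,.25])-p)
print("to dowel tool axes /40mm",d/.04)
cv2.imwrite("pics/w1.png",bot.grab_frame("wrist"))
E
```

```text
1.7 [ 0.52445112 -0.19469452  0.26711672] [[ 3.44107043e-01  9.50006925e-04  9.38929945e-01]
 [-9.38927656e-01  2.77672676e-03  3.44103394e-01]
 [-2.28025129e-03 -9.99995694e-01  1.84747901e-03]] [-0.88867756  0.53209698 -0.56665409]
to dowel tool axes /40mm [-0.57955524  0.43103729  0.97210817]
```

View pics/w1.png

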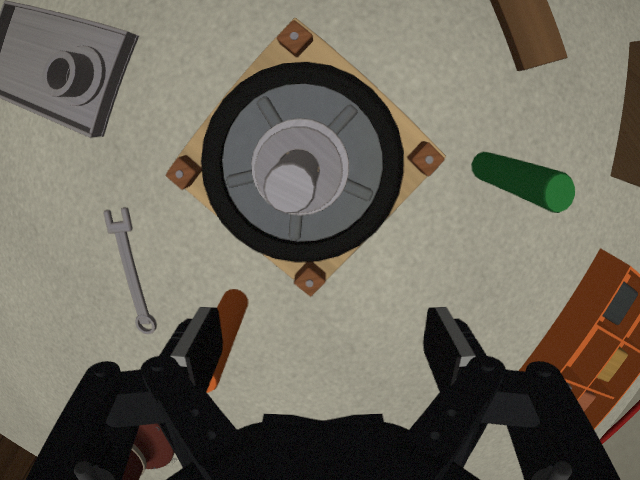

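The wrist view shows the dowel top at about (290,188) and the jaws open with nothing near them. I'll cast that ray as a third check.

```bash
cat >>h.py <<'E'
def wonz(uv,z,p,R):
    m=bot.camera_model("wrist");K=m["camera_matrix"];M=m["tool_from_camera"]
    v=(np.array(uv)-K[:2,2])/K[0,0];r=np.linalg.norm(v);d=np.r_[v/r*np.sin(r),np.cos(r)]
    c=p+R@M[:3,3];d=R@M[:3,:3]@d;return c+d*(z-c[2])/d[2]
E
python3 - <<'E'
from h import *
p,R,o=T()
w=cv2.imread("pics/w1.png");print(wonz((290,188),.18,p,R))
m=(w.max(2)<28).astype(np.uint8);m[270:]=0;m[:,:195]=0;m[:,410:]=0;m[:55]=0
c=max(cv2.findContours(m,0,cv2.CHAIN_APPROX_NONE)[0],key=cv2.contourArea);h=cv2.convexHull(c)[:,0].astype(float)
P=np.array([wonz(q,.065,p,R)[:2] for q in h]);s=np.linalg.lstsq(np.c_[2*P,np.ones(len(P))],(P**2).sum(1),rcond=None)[0]
print("tyre",s[:2],np.sqrt(s[2]+s[0]**2+s[1]**2))
cv2.imwrite("pics/wc.png",cv2.resize(w[110:230,240:360],None,fx=4,fy=4,interpolation=cv2.INTER_CUBIC))
E
```

```text
[ 0.55224956 -0.16477071  0.18      ]
tyre [ 0.55277894 -0.16444884] 0.09608706494803046
```

View pics/wc.png

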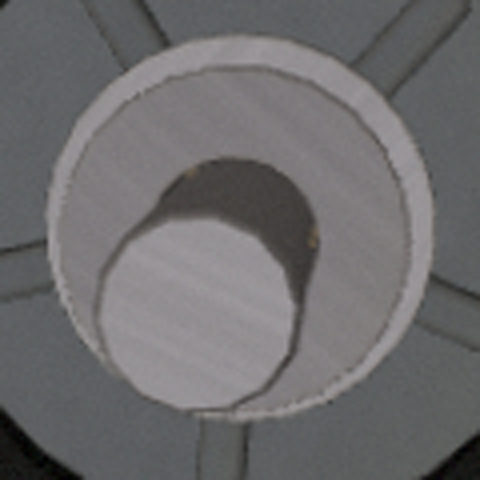

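Emit:
carry_out(rows=[-0.17,0.1,0.32,0,0,0,1,-0.17,0.1,0.32,0,0,0,1,-0.18,0.1,0.31,0,0,0,1,0,0,0,0,0,0,1,0,0,0,0,0,0,1,0,0,0,0,0,0,1,0,0,0,0,0,0,1,0,0,0,0,0,0,1])

```text
time: 2.55
tool_pos: [0.551, -0.1673, 0.2556]
orientation: [-0.578, 0.578, -0.407, 0.408]
contact_force: [0.5, 0.7, -0.2]
width: 0.0854
```

```bash
python3 - <<'E'
from h import *
p,R,o=T();print(o["time"],p,R[:,0],o["joint_vel"])
w=bot.grab_frame("wrist");cv2.imwrite("pics/w2.png",w);print(bot.get_obs()["tool_pos"])
t=bot.grab_frame("top");cv2.imwrite("pics/t2.png",t);print(proj("top",[p,p+[0,0,.02]]))
s=bot.grab_frame("side");cv2.imwrite("pics/s2.png",s);print(proj("side",[p,p+[0,0,.02]]))
cv2.imwrite("pics/s2c.png",cv2.resize(s[80:280,230:430],None,fx=3,fy=3))
E
```

```text
2.55 [ 0.55101694 -0.16733602  0.25556147] [ 3.36127047e-01 -9.41816562e-01  4.14252818e-04] [-1.28519068e-03  1.67571747e-03 -3.35010106e-03  1.29384620e-05
  1.06815799e-04  3.55032451e-04 -1.12708325e-03]
[ 0.55104019 -0.16722447  0.25552021]
[[404.69827323 247.2935632 ]
 [406.47632524 245.26664238]]
[[333.06081985 164.0554055 ]
 [333.28504917 155.58111447]]
```

View pics/w2.png

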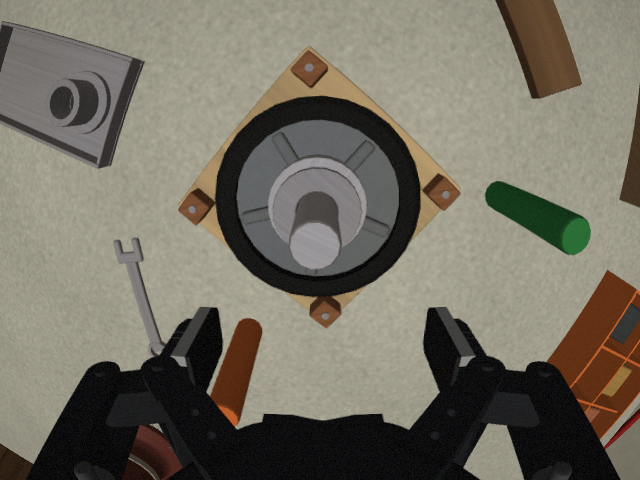

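View pics/s2c.png

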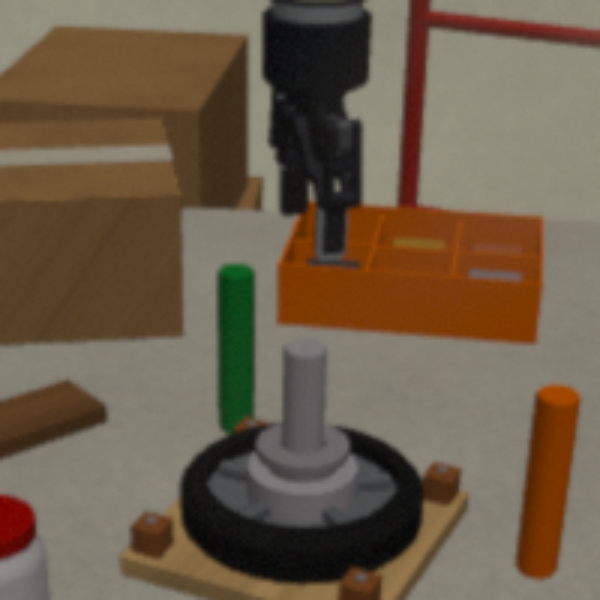

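```bash
python3 - <<'E'
from h import *
p,R,o=T();w=cv2.imread("pics/w2.png");print(o["time"],p)
cv2.imwrite("pics/wc2.png",cv2.resize(w[150:290,250:380],None,fx=4,fy=4,interpolation=cv2.INTER_CUBIC))
print(wonz((315,246),.18,p,R))
m=(w.max(2)<28).astype(np.uint8);m[297:]=0;m[:,:205]=0;m[:,425:]=0;m[:85]=0
c=max(cv2.findContours(m,0,cv2.CHAIN_APPROX_NONE)[0],key=cv2.contourArea);h=cv2.convexHull(c)[:,0].astype(float)
P=np.array([wonz(q,.065,p,R)[:2] for q in h]);s=np.linalg.lstsq(np.c_[2*P,np.ones(len(P))],(P**2).sum(1),rcond=None)[0]
print("tyre",s[:2],np.sqrt(s[2]+s[0]**2+s[1]**2))
for q in ([.553,-.1645,.18],[.553,-.160,.18]): print(R.T@(np.array(q)-p)/.04)
E
```

```text
2.7 [ 0.55115886 -0.16698193  0.25552523]
[ 0.55344005 -0.16085224  0.18      ]
tyre [ 0.55539925 -0.15977892] 0.09611029494038154
[-0.04333437  1.88813725  0.06376523]
[-0.14926788  1.88812395  0.10163792]
```

View pics/wc2.png

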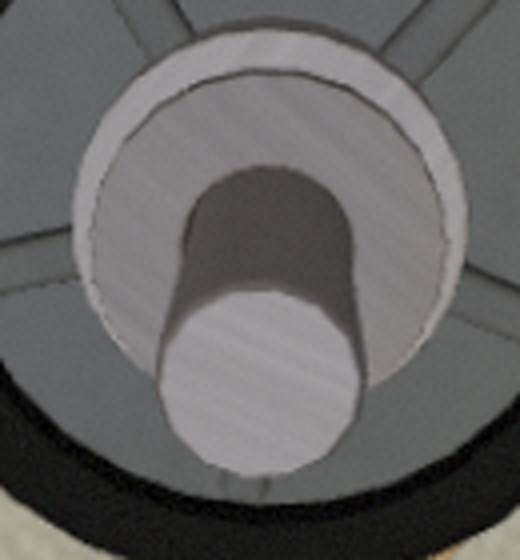

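All three cameras now agree on the dowel within about 1 mm, at (0.5533,-0.1603). The earlier wrist reading was off because the arm was still settling. I'll correct laterally and descend.

Emit:
carry_out(rows=[-0.14,0,0.1,0,0,0,1,0,0.5,0,0,0,0,1,0,0.5,0,0,0,0,1,0,0.5,0,0,0,0,1,0,0.5,0,0,0,0,1,0,0.5,0,0,0,0,1,0,0.5,0,0,0,0,1,0,0,0,0,0,0,1])

```text
time: 3.5
tool_pos: [0.5513, -0.1589, 0.1328]
orientation: [-0.578, 0.579, -0.409, 0.405]
contact_force: [-0.7, -0.5, 0.0]
width: 0.0852
```

Emit:
carry_out(rows=[0,0,0,0,0,0,1,0,0,0,0,0,0,1,0,0,0,0,0,0,1,0,0,0,0,0,0,1,0,0,0,0,0,0,1,0,0,0,0,0,0,1,0,0,0,0,0,0,1,0,0,0,0,0,0,1])

```text
time: 4.3
tool_pos: [0.5531, -0.1601, 0.1353]
orientation: [0.578, -0.578, 0.407, -0.407]
contact_force: [0.2, -0.4, -0.1]
width: 0.0855
```

```bash
python3 - <<'E'
from h import *
p,R,o=T();print(o["time"],p,R[:,1],o["contact_force"])
print(R.T@(np.array([.5533,-.1603,.128])-p)/.04)
w=bot.grab_frame("wrist");cv2.imwrite("pics/w3.png",w[0:480])
E
```

```text
4.3 [ 0.55311194 -0.16009569  0.13531279] [-5.36811909e-05  7.80822443e-05 -9.99999996e-01] [ 0.20373232 -0.39759009 -0.0943417 ]
[0.00641028 0.18281913 0.00270908]
```

View pics/w3.png

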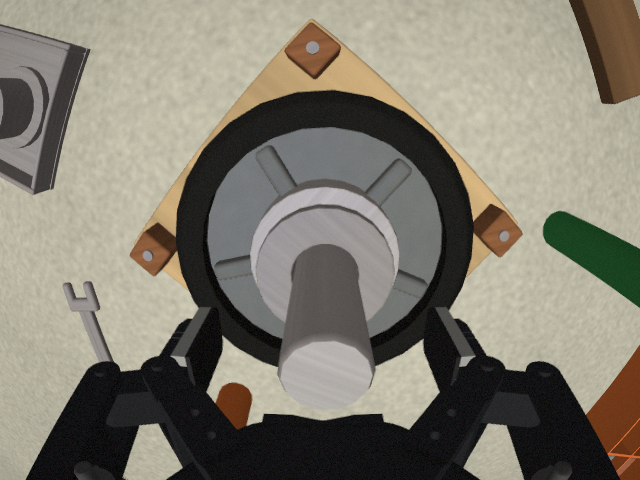

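```bash
python3 - <<'E'
from h import *
p,R,o=T()
for uv in ((326.5,374),(325,244)):
  q=wonz(uv,.18 if uv[1]>300 else .1,p,R);print(q,R.T@(q-p))
E
```

```text
[ 0.55465221 -0.1606896   0.18      ] [ 0.00109559 -0.04468385  0.00122974]
[ 0.57183603 -0.1544032   0.1       ] [0.00097705 0.03531587 0.01952821]
```

Emit:
carry_out(rows=[0.02,0.15,0.02,0,0,0,1,0,0,0,0,0,0,1,0,0,0,0,0,0,0.5,0,0,0,0,0,0,0.45,0,0,0,0,0,0,0.3,0,0,0,0,0,0,0.2,0,0,0,0,0,0,0.1,0,0,0,0,0,0,0.1], newtons=20)

```text
time: 5.15
tool_pos: [0.5543, -0.1607, 0.1295]
orientation: [0.578, -0.578, 0.407, -0.407]
contact_force: [0.1, -0.2, -0.0]
width: 0.0334
```

Emit:
carry_out(rows=[0,0,0,0,0,0,0.1,0,0,0,0,0,0,0.1,0,0,0,0,0,0,0.1,0,0,0,0,0,0,0.1,0,0,0,0,0,0,0.1,0,0,0,0,0,0,0.1,0,0,0,0,0,0,0.1,0,0,0,0,0,0,0.1], newtons=45)

```text
time: 5.95
tool_pos: [0.5544, -0.1607, 0.1296]
orientation: [0.578, -0.578, 0.407, -0.407]
contact_force: [0.7, -0.2, 3.0]
width: 0.0329
```

Gripped at 33 mm, which matches the dowel, with small forces. I'll draw it straight up.

Emit:
carry_out(rows=[0,-0.1,0,0,0,0,0.1,0,-0.2,0,0,0,0,0.1,0,-0.2,0,0,0,0,0.1,0,-0.2,0,0,0,0,0.1,0,-0.2,0,0,0,0,0.1,0,-0.2,0,0,0,0,0.1,0,0,0,0,0,0,0.1,0,0,0,0,0,0,0.1])

```text
time: 6.75
tool_pos: [0.5539, -0.1605, 0.1735]
orientation: [0.578, -0.578, 0.407, -0.407]
contact_force: [-0.7, -0.0, -2.8]
width: 0.0329
```

Emit:
carry_out(rows=[0,-0.3,0,0,0,0,0.1,0,-0.3,0,0,0,0,0.1,0,-0.3,0,0,0,0,0.1,0,-0.3,0,0,0,0,0.1,0,-0.3,0,0,0,0,0.1,0,-0.2,0,0,0,0,0.1,0,0,0,0,0,0,0.1,0,0,0,0,0,0,0.1])

```text
time: 7.55
tool_pos: [0.5539, -0.1605, 0.2412]
orientation: [-0.578, 0.578, -0.407, 0.407]
contact_force: [-0.6, 0.7, -4.2]
width: 0.0328
```

```bash
python3 - <<'E'
from h import *
p,R,o=T();print(o["time"],p,R[:,1],o["contact_force"])
print(R.T@(np.array([.584,.254,p[2]])-p)/.04)
s=bot.grab_frame("side");cv2.imwrite("pics/s4.png",cv2.resize(s[80:280,230:430],None,fx=3,fy=3))
E
```

```text
7.55 [ 0.55387731 -0.16052328  0.24122084] [-5.14960219e-04  1.61732864e-04 -9.99999854e-01] [-0.6370929   0.71077655 -4.19072102]
[-9.50271640e+00  1.28825130e-03  4.20225602e+00]
```

View pics/s4.png

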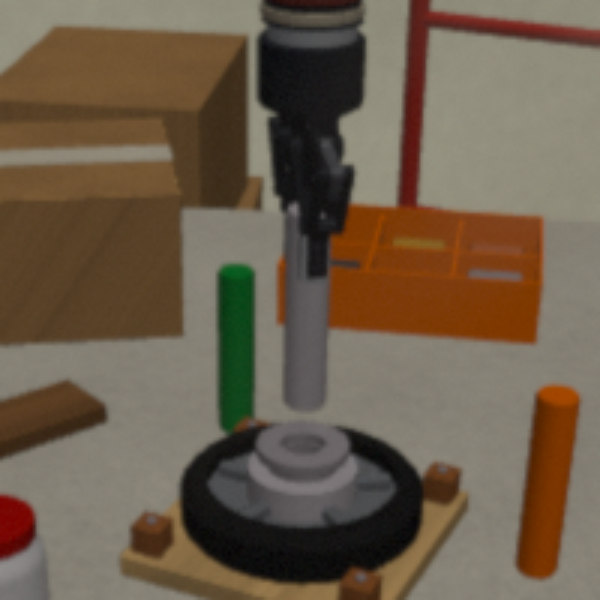

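The dowel is clear of the bushing (foot about 0.13 m) and hangs upright. I'll carry it to the tray.

Emit:
carry_out(rows=[-0.2,0,0.09,0,0,0,0.1,-0.4,0,0.18,0,0,0,0.1,-0.57,0,0.252,0,0,0,0.1,-0.57,0,0.252,0,0,0,0.1,-0.57,0,0.252,0,0,0,0.1,-0.57,0,0.252,0,0,0,0.1,-0.57,0,0.252,0,0,0,0.1,-0.57,0,0.252,0,0,0,0.1])

```text
time: 8.4
tool_pos: [0.5665, 0.0168, 0.2407]
orientation: [-0.578, 0.578, -0.407, 0.406]
contact_force: [1.0, -0.5, -2.8]
width: 0.0331
```

Emit:
carry_out(rows=[-0.57,0,0.252,0,0,0,0.1,-0.57,0,0.252,0,0,0,0.1,-0.57,0,0.252,0,0,0,0.1,-0.57,0,0.252,0,0,0,0.1,-0.57,0,0.252,0,0,0,0.1,-0.57,0,0.252,0,0,0,0.1,-0.57,0,0.252,0,0,0,0.1,-0.57,0,0.252,0,0,0,0.1])

```text
time: 9.2
tool_pos: [0.5807, 0.2156, 0.2406]
orientation: [-0.578, 0.579, -0.407, 0.406]
contact_force: [-0.7, 0.0, -3.2]
width: 0.0326
```

Emit:
carry_out(rows=[-0.5,0,0.22,0,0,0,0.1,-0.3,0,0.13,0,0,0,0.1,-0.12,0,0.05,0,0,0,0.1,0,0,0,0,0,0,0.1,0,0,0,0,0,0,0.1,0,0,0,0,0,0,0.1,0,0,0,0,0,0,0.1,0,0,0,0,0,0,0.1])

```text
time: 10.0
tool_pos: [0.5843, 0.253, 0.2415]
orientation: [-0.578, 0.578, -0.407, 0.408]
contact_force: [-0.2, 0.0, -3.6]
width: 0.0331
```

```bash
python3 - <<'E'
from h import *
p,R,o=T();print(o["time"],p,R[:,1],o["contact_force"],o["width"])
print(R.T@(np.array([.584,.254,p[2]])-p)/.04)
s=bot.grab_frame("side");cv2.imwrite("pics/s5.png",s)
w=bot.grab_frame("wrist");cv2.imwrite("pics/w5.png",w)
E
```

```text
10.0 [0.58432329 0.25302037 0.24149202] [ 1.40504570e-04 -1.67798269e-04 -9.99999976e-01] [-0.23875323  0.04679754 -3.60006307] 0.03311511026989022
[-2.57824149e-02 -5.24506970e-06  6.16757895e-04]
```

View pics/s5.png

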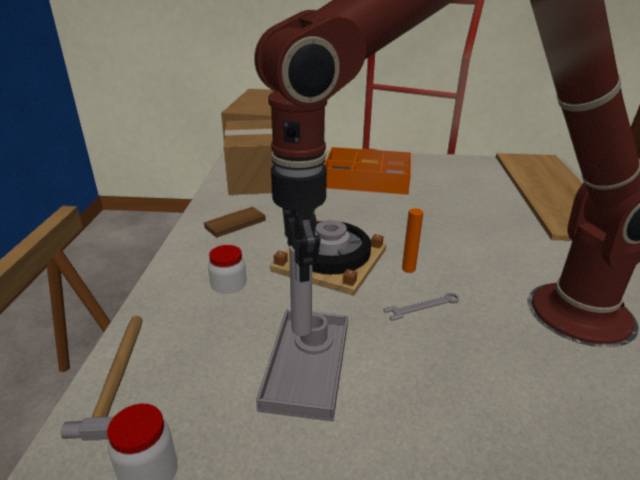

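View pics/w5.png

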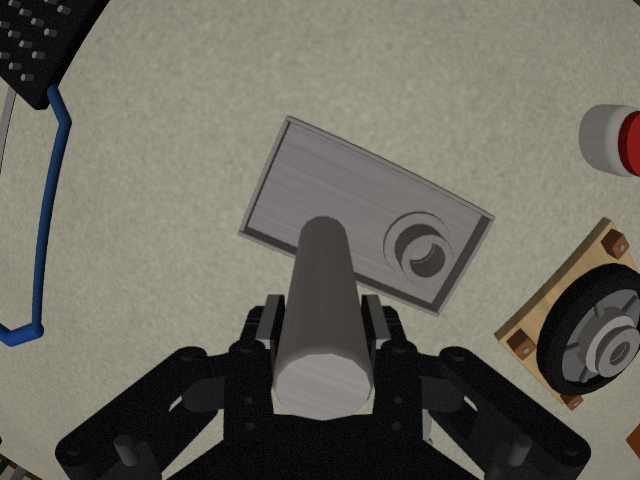

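```bash
python3 - <<'E'
from h import *
p,R,o=T()
print(proj("side",[[p[0],p[1],z] for z in (.29,.26,.2,.132)]))
s=cv2.imread("pics/s5.png")
for r in (270,285,300,315,325):
    g=s[r,280:325].max(1).astype(int);print(r,g.tolist())
E
```

```text
[[299.44596533 248.59572407]
 [299.67771591 265.55828126]
 [300.11231133 297.36769293]
 [300.5631325  330.36471922]]
270 [103, 102, 103, 103, 102, 108, 115, 124, 124, 100, 77, 73, 77, 82, 86, 76, 74, 87, 87, 52, 25, 23, 24, 20, 27, 24, 22, 22, 26, 53, 82, 79, 48, 24, 13, 16, 12, 14, 13, 14, 12, 14, 14, 9, 9]
285 [139, 141, 141, 142, 142, 141, 139, 139, 139, 137, 96, 73, 76, 80, 84, 89, 93, 94, 96, 94, 96, 98, 99, 101, 100, 98, 99, 97, 96, 91, 87, 88, 125, 136, 136, 130, 127, 119, 114, 106, 99, 97, 102, 99, 101]
300 [137, 139, 140, 139, 140, 137, 136, 136, 141, 139, 113, 83, 74, 80, 83, 87, 91, 92, 95, 95, 96, 99, 99, 100, 98, 100, 97, 96, 95, 90, 85, 86, 126, 140, 142, 141, 142, 141, 139, 141, 142, 142, 143, 141, 140]
315 [139, 139, 138, 121, 112, 107, 78, 60, 76, 80, 74, 71, 75, 79, 85, 88, 89, 92, 97, 96, 98, 97, 97, 97, 97, 97, 96, 95, 93, 90, 83, 81, 98, 104, 105, 107, 107, 110, 111, 111, 113, 110, 105, 97, 94]
325 [115, 110, 101, 75, 63, 67, 100, 107, 110, 109, 108, 85, 74, 78, 82, 86, 89, 93, 97, 97, 97, 98, 99, 98, 99, 97, 96, 95, 94, 89, 83, 76, 81, 83, 82, 81, 78, 75, 75, 70, 73, 86, 99, 106, 110]
```

The dowel hangs vertical: its edges run parallel to the projected vertical in the side view. I'll lower it.

Emit:
carry_out(rows=[-0.02,0.3,0,0,0,0,0.1,0,0.45,0,0,0,0,0.1,0,0.45,0,0,0,0,0.1,0,0.45,0,0,0,0,0.1,0,0.45,0,0,0,0,0.1,0,0.4,0,0,0,0,0.1,0,0.2,0,0,0,0,0.1,0,0.1,0,0,0,0,0.1])

```text
time: 10.9
tool_pos: [0.5833, 0.2543, 0.1279]
orientation: [-0.578, 0.579, -0.407, 0.407]
contact_force: [-0.5, 0.3, -3.2]
width: 0.0327
```

Emit:
carry_out(rows=[0,0,0,0,0,0,0.1,0,0,0,0,0,0,0.1,0,0,0,0,0,0,0.1,0,0.03,0,0,0,0,0.1,0,0.03,0,0,0,0,0.1,0,0.03,0,0,0,0,0.1,0,0,0,0,0,0,0.1,0,0,0,0,0,0,0.1])

```text
time: 11.7
tool_pos: [0.5839, 0.2545, 0.1257]
orientation: [-0.578, 0.578, -0.407, 0.407]
contact_force: [0.6, 1.2, -3.6]
width: 0.0329
```

Emit:
carry_out(rows=[0,0.05,0,0,0,0,0.1,0,0.05,0,0,0,0,0.1,0,0.05,0,0,0,0,0.1,0,0.03,0,0,0,0,0.1,0,0.02,0,0,0,0,0.1,0,0.02,0,0,0,0,0.1,0,0,0,0,0,0,0.1,0,0,0,0,0,0,0.1])

```text
time: 12.5
tool_pos: [0.5839, 0.2546, 0.117]
orientation: [0.578, -0.578, 0.407, -0.407]
contact_force: [0.5, -0.1, -3.2]
width: 0.0328
```

Emit:
carry_out(rows=[0,0.02,0,0,0,0,0.1,0,0.02,0,0,0,0,0.1,0,0.01,0,0,0,0,0.1,0,0,0,0,0,0,0.1,0,0,0,0,0,0,0.1,0,0,0,0,0,0,0.1,0,0,0,0,0,0,0.1,0,0,0,0,0,0,0.1])

```text
time: 13.3
tool_pos: [0.5839, 0.2545, 0.115]
orientation: [0.578, -0.578, 0.407, -0.407]
contact_force: [-0.6, -0.1, -3.6]
width: 0.0327
```

Emit:
carry_out(rows=[0,0.02,0,0,0,0,0.1,0,0.01,0,0,0,0,0.1,0,0,0,0,0,0,0.1,0,0,0,0,0,0,0.1,0,0,0,0,0,0,0.1,0,0,0,0,0,0,0.1,0,0,0,0,0,0,0.1,0,0,0,0,0,0,0.1])

```text
time: 14.1
tool_pos: [0.5843, 0.2547, 0.1146]
orientation: [0.579, -0.578, 0.407, -0.407]
contact_force: [-0.6, -1.1, 5.8]
width: 0.0328
```

```bash
python3 - <<'E'
from h import *
p,R,o=T();print(p,o["contact_force"],o["moment"])
w=bot.grab_frame("wrist");s=bot.grab_frame("side")
cv2.imwrite("pics/s6.png",cv2.resize(s[280:430,240:360],None,fx=4,fy=4))
E
```

```text
[0.58432346 0.25473196 0.11462972] [-0.57784939 -1.09840321  5.75246588] [-0.20107572  0.393558   -0.05163737]
```

View pics/s6.png

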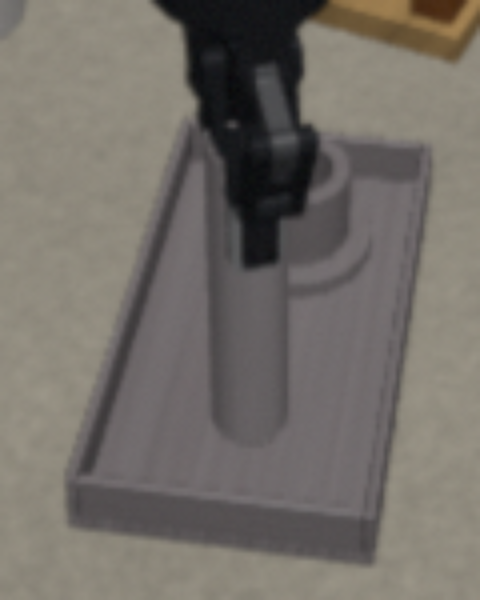

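Contact came at TCP z 0.1146, exactly where it was expected, so the foot is on the floor. I'll ease the load and open.

Emit:
carry_out(rows=[0,-0.01,0,0,0,0,0.1,0,0,0,0,0,0,0.1,0,0,0,0,0,0,0.42,0,0,0,0,0,0,0.46,0,0,0,0,0,0,0.55,0,0,0,0,0,0,0.7,0,0,0,0,0,0,1,0,0,0,0,0,0,1], newtons=20)

```text
time: 15.0
tool_pos: [0.5839, 0.2546, 0.1141]
orientation: [0.578, -0.578, 0.407, -0.407]
contact_force: [-0.4, -1.1, -0.2]
width: 0.0847
```

Emit:
carry_out(rows=[0,0,0,0,0,0,1,0,0,0,0,0,0,1,0,0,0,0,0,0,1,0,0,0,0,0,0,1,0,0,0,0,0,0,1,0,0,0,0,0,0,1,0,0,0,0,0,0,1,0,0,0,0,0,0,1])

```text
time: 15.8
tool_pos: [0.5839, 0.2546, 0.1141]
orientation: [0.578, -0.578, 0.407, -0.407]
contact_force: [1.0, -0.0, -0.1]
width: 0.0856
```

```bash
python3 - <<'E'
from h import *
p,R,o=T();print(p,o["contact_force"],o["width"])
w=bot.grab_frame("wrist");cv2.imwrite("pics/w7.png",w)
E
```

```text
[0.58390786 0.25455843 0.11414926] [ 0.98154523 -0.04760983 -0.07364843] 0.08559416516048653
```

View pics/w7.png

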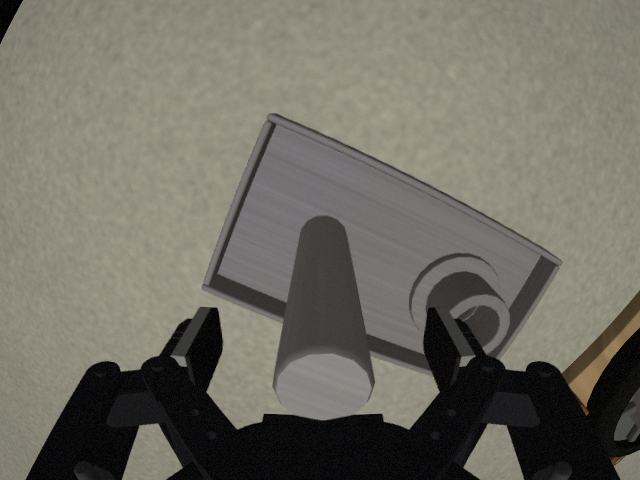

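The dowel stands upright and free, with clearance to both fingers. I'll rise straight up and go back over the hub, with the jaws set to about 41 mm for pressing.

Emit:
carry_out(rows=[0,-0.2,0,0,0,0,1,0,-0.4,0,0,0,0,1,0,-0.5,0,0,0,0,1,0,-0.5,0,0,0,0,1,0,-0.5,0,0,0,0,1,0,-0.5,0,0,0,0,1,0,-0.4,0,0,0,0,1,0,0,0,0,0,0,1])

```text
time: 16.65
tool_pos: [0.5854, 0.2553, 0.2376]
orientation: [0.58, -0.576, 0.406, -0.408]
contact_force: [0.8, -0.5, 0.3]
width: 0.0858
```

Emit:
carry_out(rows=[0.2,0,-0.09,0,0,0,1,0.5,0,-0.22,0,0,0,1,0.7,0,-0.307,0,0,0,1,0.7,0,-0.307,0,0,0,0.48,0.7,0,-0.307,0,0,0,0.48,0.7,0,-0.307,0,0,0,0.48,0.7,0,-0.307,0,0,0,0.48,0.7,0,-0.307,0,0,0,0.48])

```text
time: 17.45
tool_pos: [0.5676, 0.0388, 0.2328]
orientation: [-0.577, 0.579, -0.408, 0.407]
contact_force: [1.0, 0.6, 0.1]
width: 0.0408
```

Emit:
carry_out(rows=[0.7,0,-0.307,0,0,0,0.48,0.7,0,-0.307,0,0,0,0.48,0.7,0,-0.307,0,0,0,0.48,0.7,0,-0.307,0,0,0,0.48,0.7,0,-0.307,0,0,0,0.48,0.7,0,-0.307,0,0,0,0.48,0.4,0,-0.17,0,0,0,0.48,0.23,0,-0.1,0,0,0,0.48])

```text
time: 18.25
tool_pos: [0.5527, -0.1724, 0.2328]
orientation: [-0.577, 0.578, -0.409, 0.407]
contact_force: [0.3, 0.6, -0.3]
width: 0.0412
```

Emit:
carry_out(rows=[0,0.2,0,0,0,0,0.48,0,0.4,0,0,0,0,0.48,0,0.5,0,0,0,0,0.48,0,0.4,0,0,0,0,0.48,0,0.2,0,0,0,0,0.48,0,0,0,0,0,0,0.48,0,0,0,0,0,0,0.48,0,0,0,0,0,0,0.48])

```text
time: 19.05
tool_pos: [0.5552, -0.1692, 0.167]
orientation: [0.579, -0.578, 0.406, -0.408]
contact_force: [0.1, -0.0, 0.4]
width: 0.0406
```

```bash
python3 - <<'E'
from h import *
p,R,o=T();print(o["time"],p,R[:,1],o["contact_force"],o["width"])
print(R.T@(np.array([.5541,-.1605,p[2]])-p)/.04)
w=bot.grab_frame("wrist");cv2.imwrite("pics/w8.png",w)
s=bot.grab_frame("side");cv2.imwrite("pics/s8.png",s)
E
```

```text
19.05 [ 0.55518817 -0.16918075  0.16699301] [ 1.83800859e-03 -2.60941998e-04 -9.99998277e-01] [ 0.05580233 -0.03055032  0.37566481] 0.04061793141890909
[-2.13467780e-01 -1.06630922e-04  4.76304517e-02]
```

View pics/w8.png

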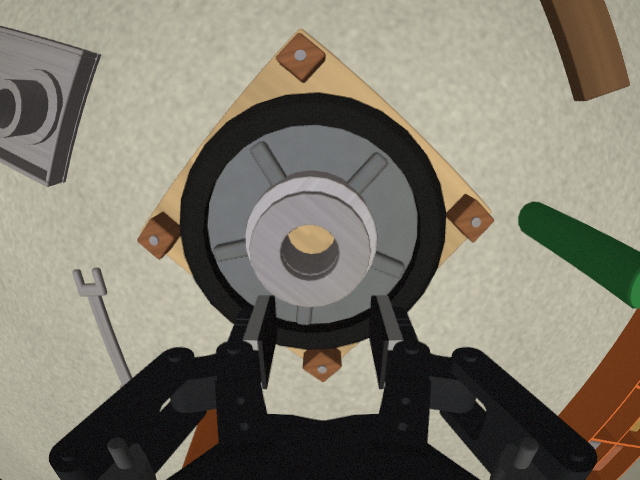

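View pics/s8.png

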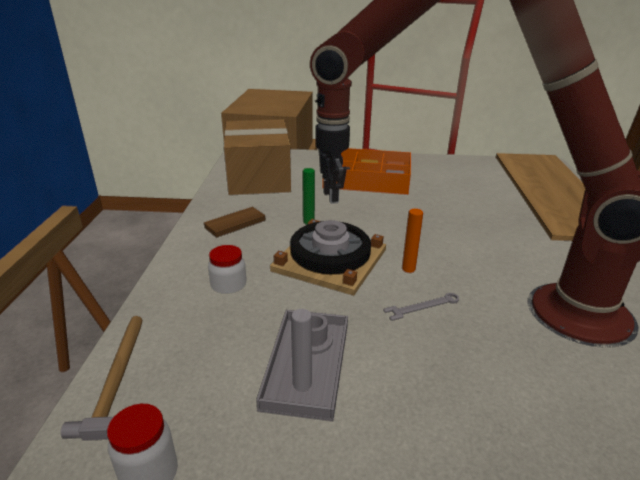

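The dowel stands upright in the tray at (302,350) in the side view, and the bore is empty. I'll centre over the bushing and descend close to it.

Emit:
carry_out(rows=[-0.1,0,0.02,0,0,0,0.48,-0.11,0,0.03,0,0,0,0.48,0,0.3,0,0,0,0,0.48,0,0.4,0,0,0,0,0.48,0,0.3,0,0,0,0,0.48,0,0.2,0,0,0,0,0.48,0,0.1,0,0,0,0,0.48,0,0,0,0,0,0,0.48])

```text
time: 19.95
tool_pos: [0.5533, -0.1607, 0.1135]
orientation: [-0.578, 0.578, -0.408, 0.407]
contact_force: [0.1, 0.6, 0.0]
width: 0.0411
```

Emit:
carry_out(rows=[0,0,0,0,0,0,0.48,0,0,0,0,0,0,0.48,0,0,0,0,0,0,0.48,0,0,0,0,0,0,0.48,0,0,0,0,0,0,0.48,0,0,0,0,0,0,0.48,0,0,0,0,0,0,0.48,0,0,0,0,0,0,0.48])

```text
time: 20.75
tool_pos: [0.5535, -0.1608, 0.1141]
orientation: [0.578, -0.578, 0.407, -0.407]
contact_force: [0.6, -0.0, -0.3]
width: 0.0409
```

```bash
python3 - <<'E'
from h import *
p,R,o=T();print(o["time"],p,R[:,1],o["contact_force"],o["width"])
w=bot.grab_frame("wrist");cv2.imwrite("pics/w9.png",w)
print(R.T@(np.array([.5541,-.1605,p[2]])-p)/.04)
E
```

```text
20.75 [ 0.55354397 -0.16075242  0.11414497] [ 2.65569296e-06  8.74104524e-05 -9.99999996e-01] [ 0.56866798 -0.0029454  -0.30222375] 0.04087347254674878
[-1.25506756e-03  5.88522138e-07  1.52144122e-02]
```

View pics/w9.png

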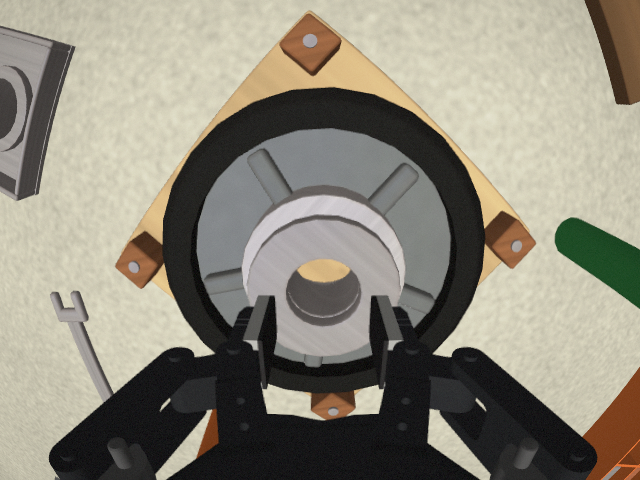

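The fingertips sit symmetrically either side of the bore, over the flange ring. I'll approach at 12 mm/s.

Emit:
carry_out(rows=[0,0.04,0.01,0,0,0,0.48,0,0.04,0,0,0,0,0.48,0,0.04,0,0,0,0,0.48,0,0.04,0,0,0,0,0.48,0,0.04,0,0,0,0,0.48,0,0.04,0,0,0,0,0.48,0,0.04,0,0,0,0,0.48,0,0,0,0,0,0,0.48], newtons=60)

```text
time: 21.6
tool_pos: [0.5538, -0.1606, 0.1027]
orientation: [-0.578, 0.578, -0.407, 0.407]
contact_force: [0.4, -0.3, -0.0]
width: 0.0414
```

Emit:
carry_out(rows=[0,0.03,0,0,0,0,0.48,0,0.03,0,0,0,0,0.48,0,0.03,0,0,0,0,0.48,0,0.03,0,0,0,0,0.48,0,0,0,0,0,0,0.48,0,0,0,0,0,0,0.48,0,0,0,0,0,0,0.48,0,0,0,0,0,0,0.48])

```text
time: 22.4
tool_pos: [0.554, -0.1606, 0.0982]
orientation: [0.578, -0.578, 0.407, -0.407]
contact_force: [-0.4, 1.2, -0.2]
width: 0.0408
```

Emit:
carry_out(rows=[0,0.03,0,0,0,0,0.48,0,0.03,0,0,0,0,0.48,0,0.03,0,0,0,0,0.48,0,0,0,0,0,0,0.48,0,0,0,0,0,0,0.48,0,0,0,0,0,0,0.48,0,0,0,0,0,0,0.48,0,0,0,0,0,0,0.48])

```text
time: 23.2
tool_pos: [0.5539, -0.1606, 0.0945]
orientation: [0.578, -0.578, 0.407, -0.407]
contact_force: [-0.2, -0.1, -0.3]
width: 0.0408
```

Emit:
carry_out(rows=[0,0.03,0,0,0,0,0.48,0,0.03,0,0,0,0,0.48,0,0.03,0,0,0,0,0.48,0,0,0,0,0,0,0.48,0,0,0,0,0,0,0.48,0,0,0,0,0,0,0.48,0,0,0,0,0,0,0.48,0,0,0,0,0,0,0.48])

```text
time: 24.0
tool_pos: [0.5541, -0.1607, 0.0921]
orientation: [0.578, -0.578, 0.407, -0.407]
contact_force: [-2.0, 0.1, 7.1]
width: 0.041
```

Emit:
carry_out(rows=[0,0.03,0,0,0,0,0.48,0,0.03,0,0,0,0,0.48,0,0.03,0,0,0,0,0.48,0,0,0,0,0,0,0.48,0,0,0,0,0,0,0.48,0,0,0,0,0,0,0.48,0,0,0,0,0,0,0.48,0,0,0,0,0,0,0.48])

```text
time: 24.8
tool_pos: [0.5541, -0.1606, 0.0886]
orientation: [0.578, -0.578, 0.407, -0.407]
contact_force: [-2.4, 1.0, 6.6]
width: 0.0408
```

It slides at a steady 7 N or so. I'll continue in short strokes.

Emit:
carry_out(rows=[0,0.03,0,0,0,0,0.48,0,0.03,0,0,0,0,0.48,0,0.03,0,0,0,0,0.48,0,0,0,0,0,0,0.48,0,0,0,0,0,0,0.48,0,0,0,0,0,0,0.48,0,0,0,0,0,0,0.48,0,0,0,0,0,0,0.48])

```text
time: 25.6
tool_pos: [0.5541, -0.1607, 0.085]
orientation: [0.578, -0.578, 0.407, -0.407]
contact_force: [-2.1, 1.0, 8.3]
width: 0.0408
```

Emit:
carry_out(rows=[0,0.03,0,0,0,0,0.48,0,0.03,0,0,0,0,0.48,0,0,0,0,0,0,0.48,0,0,0,0,0,0,0.48,0,0,0,0,0,0,0.48,0,0,0,0,0,0,0.48,0,0,0,0,0,0,0.48,0,0,0,0,0,0,0.48])

```text
time: 26.4
tool_pos: [0.5541, -0.1607, 0.0834]
orientation: [0.578, -0.578, 0.407, -0.407]
contact_force: [-3.7, 1.2, 12.4]
width: 0.0409
```

Emit:
carry_out(rows=[0,0.03,0,0,0,0,0.48,0,0,0,0,0,0,0.48,0,0,0,0,0,0,0.48,0,0,0,0,0,0,0.48,0,0,0,0,0,0,0.48,0,0,0,0,0,0,0.48,0,0,0,0,0,0,0.48,0,0,0,0,0,0,0.48])

```text
time: 27.2
tool_pos: [0.5541, -0.1607, 0.0833]
orientation: [0.578, -0.578, 0.407, -0.408]
contact_force: [-6.4, 1.5, 18.4]
width: 0.0411
```

Emit:
carry_out(rows=[0,0.03,0,0,0,0,0.48,0,0,0,0,0,0,0.48,0,0,0,0,0,0,0.48,0,0,0,0,0,0,0.48,0,0,0,0,0,0,0.48,0,0,0,0,0,0,0.48,0,0,0,0,0,0,0.48,0,0,0,0,0,0,0.48])

```text
time: 28.0
tool_pos: [0.5542, -0.1607, 0.0832]
orientation: [0.578, -0.578, 0.407, -0.408]
contact_force: [-7.3, 1.9, 24.3]
width: 0.0407
```

```bash
python3 - <<'E'
from h import *
p,R,o=T();print(o["time"],p,R[:,1],o["contact_force"],o["moment"])
s=bot.grab_frame("side");cv2.imwrite("pics/s10.png",cv2.resize(s[190:310,260:400],None,fx=5,fy=5,interpolation=cv2.INTER_CUBIC))
w=bot.grab_frame("wrist");cv2.imwrite("pics/w10.png",w)
E
```

```text
28.0 [ 0.55415342 -0.16067206  0.08319407] [ 1.39168432e-03 -6.10953311e-04 -9.99998845e-01] [-7.3117492   1.86689372 24.30177689] [ 0.53109859  1.54409352 -0.00840997]
```

View pics/s10.png

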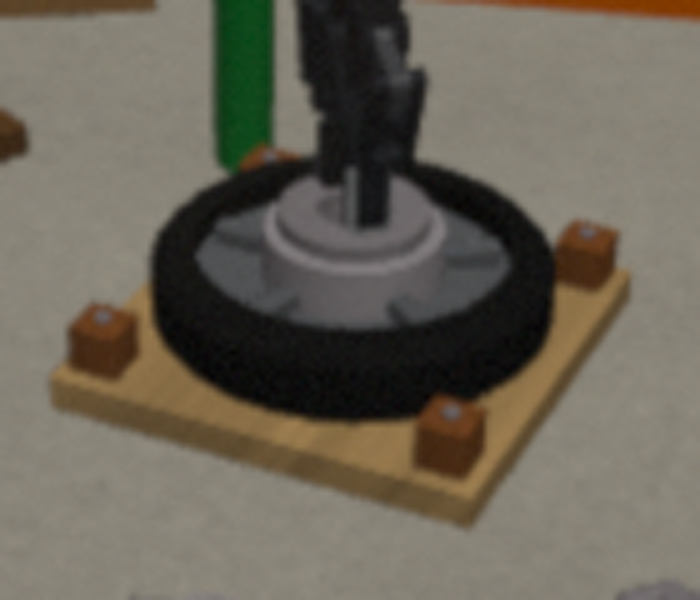

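View pics/w10.png

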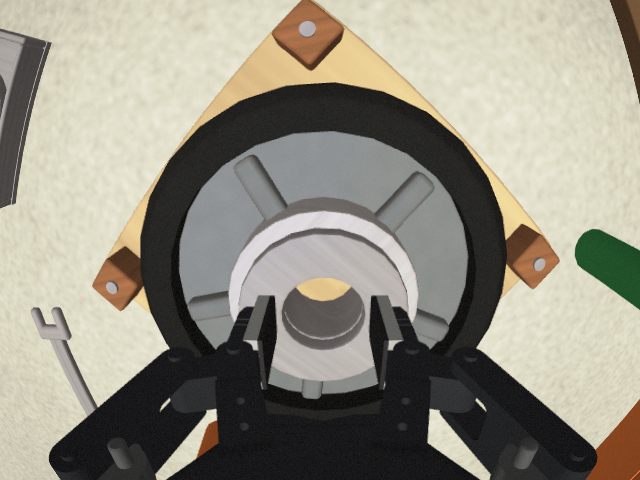

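The force has risen sharply to 24 N with no further travel, and the flange sits flush on the hub in the side view. I'll withdraw.

Emit:
carry_out(rows=[0,-0.1,0,0,0,0,0.48,0,-0.2,0,0,0,0,0.48,0,-0.4,0,0,0,0,0.48,0,-0.5,0,0,0,0,0.48,0,-0.6,0,0,0,0,0.48,0,-0.6,0,0,0,0,0.48,0,-0.6,0,0,0,0,0.48,0,-0.4,0,0,0,0,0.48])

```text
time: 28.9
tool_pos: [0.5545, -0.1608, 0.2166]
orientation: [0.578, -0.578, 0.406, -0.408]
contact_force: [0.5, -0.2, 0.1]
width: 0.0412
```

Emit:
carry_out(rows=[0,-0.2,-0.4,0,0,0,0.48,0,-0.2,-0.6,0,0,0,0.48,0,-0.2,-0.6,0,0,0,0.48,0,0,-0.6,0,0,0,0.48,0,0,-0.3,0,0,0,0.48,0,0,0,0,0,0,0.48,0,0,0,0,0,0,0.48,0,0,0,0,0,0,0.48])

```text
time: 29.7
tool_pos: [0.4608, -0.1936, 0.2387]
orientation: [0.579, -0.578, 0.407, -0.407]
contact_force: [0.3, 0.4, 0.0]
width: 0.0408
```

```bash
python3 - <<'E'
from h import *
p,R,o=T();print(o["time"],p,o["contact_force"])
s=bot.grab_frame("side");t=bot.grab_frame("top")
f=lambda im,x,y,w,h,k:cv2.convertScaleAbs(cv2.resize(im[y:y+h,x:x+w],None,fx=k,fy=k,interpolation=cv2.INTER_CUBIC),alpha=1.4)
cv2.imwrite("pics/s11.png",np.hstack([f(s,285,205,100,100,4),f(t,335,210,100,100,4)]))
cv2.imwrite("pics/s12.png",s);cv2.imwrite("pics/t12.png",t)
c=np.array([.5537,-.1605]);a=np.linspace(0,6.28,5)[:-1]
# predicted flange-top rim front edge in side view for height .085/.087
for z in (.085,.087,.089):print(z,proj("side",[[c[0],c[1]+.038,z],[c[0],c[1]-.038,z],[c[0],c[1]+.045,.075]]).round(1).tolist())
E
```

```text
29.7 [ 0.46081981 -0.19361175  0.23867933] [0.34634562 0.40452807 0.03284806]
0.085 [[329.3, 239.5], [330.8, 224.0], [329.1, 244.7]]
0.087 [[329.4, 238.8], [330.8, 223.3], [329.1, 244.7]]
0.089 [[329.4, 238.0], [330.8, 222.5], [329.1, 244.7]]
```

View pics/s11.png

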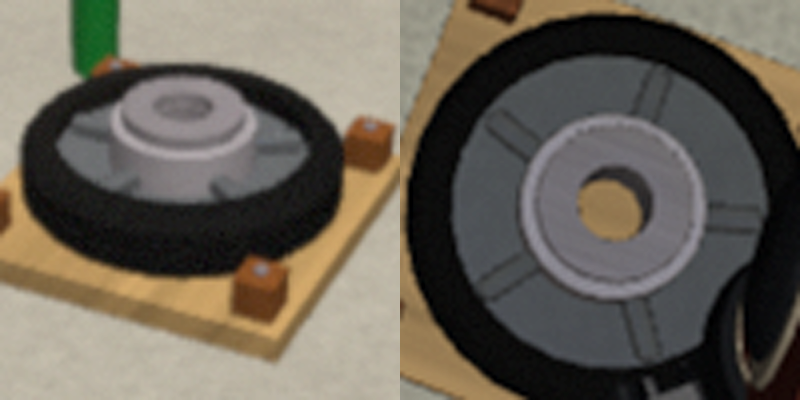

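View pics/t12.png

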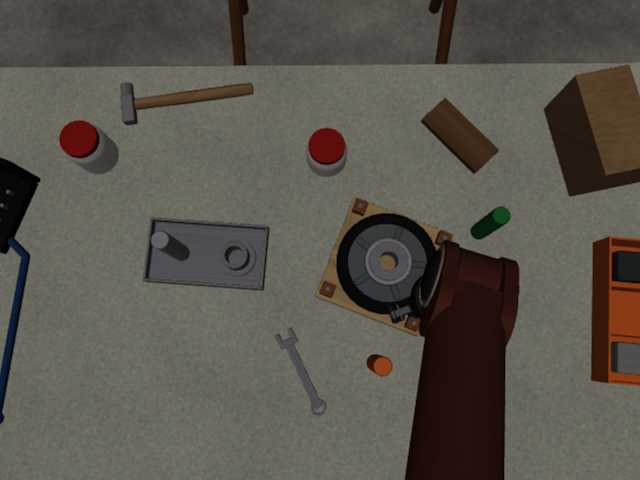

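The flange rim reads at rows 223.5 and 239.4 in the side view, against 224.0 and 239.5 predicted for 85 mm, so it's seated. The dowel stands in the tray, the spare and jar haven't moved, and the arm is clear, so I'll hand in.

```bash
python3 -c "
from cell import bot
print(bot.sign_off())"
```

```text
the job is handed in; nothing more can be done
None
```

I drew the aluminium dowel straight up out of the bushing and stood it upright in the free half of the tray. Then I pressed the bushing home and handed the job in at about 30 s, with the arm clear of everything.

- **Dowel:** its foot met the tray floor at exactly the expected height. It was still upright in the last top view, well away from the spare bushing.
- **Bushing:** it slid at a steady 7–8 N. The force then rose sharply, and the tip moved only about 0.2 mm for the last 2.4 mm commanded. I stopped at 24 N, the highest force I read, well under 80 N. In the side view the flange rim matches the 85 mm seated height, but that check is only good to about 2 mm, so the force rise is the stronger evidence.
- **Left alone:** the spare, the jar and the other objects in view are where they were in the first picture.
- **Disagreement along the way:** one early wrist-camera reading of the dowel was about 5 mm off because the arm was still settling. Measured again at rest, all three cameras agreed to about 1 mm, apart from the side camera's reading, which was about 3 mm off in y when cast alone.

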